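Roll a sample tube up the reader's gutter into its catches and start the scan

TASK

Roll the empty tube that lies at the low end of the reader's sloping gutter gently up the slope until both orange catches have dropped behind it and keep it from rolling back. Then press the green scan key on top of the reader fully down and let it go. Only push with the fingertips: do not pick the tube up, do not press the key before the tube is caught, and leave the tube rack with its tubes, the well plate, the cup and the pen alone.

Things in the scene. Friction and masses are not known exactly. Their poses are not given: they have to be found in the camera images.
- reader: Tube reader, fixed to the worktop: grey foot 236 x 142 mm, white housing (70 x 142 mm, top 85 mm above the worktop) at its far end, sloping gutter with a dark floor before it. Origin: on the worktop under the middle of the foot; x points from the open low end of the gutter to the housing, z up.
- gutter: Gutter with dark steel floor and pale aluminium walls, open above, climbing at 10 degrees to the stop plate. Its frame is tilted with it: x up the slope, y level and to the left seen up the slope (along the lying tube), z square off the floor. Origin on the floor's surface, 13.6 mm before the stop plate: a tube with its axis at x = 0 touches the stop. Floor from x = -123 to 14 mm. A tube let go below the catches rolls back down.
- gutter_low (a point): On the gutter's floor at its open low end (gutter frame x = -123, y = 5 mm). Two end posts 12 mm high (x = -123 to -119 mm; y = 46 to 55 and -40 to -30 mm) keep the tube from rolling out; between them (76 mm) it is open, so fingers can come in behind the tube. Side walls 22 mm high, inner faces at y = 55.5 and -63.5 mm. Right of y = -41 mm the floor is sunk 8 mm for the cap.
- gutter_stop (a point): Middle of the upper edge of the black, rigid stop plate (30 mm high, face towards the low end, at x = 13.6 mm in the gutter frame). The catches hang 12 mm inside the tube's ends, at y = 44 to 50 and -37 to -31 mm, on pins at x = -38, z = 38 mm that run out to the side walls. Between y = -31 and 42 mm nothing stands over the gutter, so fingers can follow the tube to the stop.
- sample_tube: The empty 50 ml tube with blue screw cap to be rolled, 113 mm long, about 22 g. Body 27.2 mm in diameter and 98 mm long, cap 34.4 mm in diameter. Origin: centre of its foot end (the end without cap); z along its axis towards the cap. It lies across the gutter with the cap to the right (-y of the gutter).
- tube_mid (a point): Point on the tube's axis, 52 mm from the foot end: in the gutter's frame near x = -105, y = 0, z = 13.6 mm at the start; between x = -8 and 0 when it is caught. It turns with the tube as that rolls.
- catch_left (a joint): Left orange catch: a 26 mm arm hinged at its upper end, slanting down up the slope. 0 rad = at rest; a tube rolled up lifts it easily (to about 0.8 rad) and passes beneath; it falls back to 0 behind the tube once the tube is within 3 mm of the stop plate, and the tube can then come back about 7 mm at most.
- catch_right (a joint): Right orange catch, the same.
- scan_key (a joint): Travel of the green round scan key, 24 mm in diameter, in its black collar on the housing's top: 0 m up, 0.006 m fully down, which takes 4 N from above; it springs back.
- scan_key_top (a point): Middle of the key's top face, about 100 mm above the worktop; the key moves straight down.
- tube_rack: Green tube rack, 116 x 190 x 66 mm, left of the reader, with four capped tubes in it that stand 117 mm above the worktop; leave alone. Origin: centre of its underside.
- plate: White 96-well plate, 85 x 128 x 15 mm, lying right of the gutter; leave alone. Origin: centre of its underside.
- cup: Small white cup upside down, 31 mm wide, 32 mm high, right of the reader; leave alone. Origin: centre of its underside.
- pen: Pen with red cap, 138 mm long, 11 mm thick, lying right of the reader; leave alone. Origin: under its middle.
- rack_tube_a: One of the four capped tubes standing in the rack, 113 mm tall; leave alone. Origin: centre of its foot.
- rack_tube_b: One of the four capped tubes standing in the rack, 113 mm tall; leave alone. Origin: centre of its foot.
- rack_tube_c: One of the four capped tubes standing in the rack, 113 mm tall; leave alone. Origin: centre of its foot.
- rack_tube_d: One of the four capped tubes standing in the rack, 113 mm tall; leave alone. Origin: centre of its foot.
There are look-alikes about, which are no part of the job. Of the things that look like the sample_tube, the largest one is meant.

How it is judged:
By the outcome, as a careful person would: the job done as asked, in the order asked, and still so for the second after the job is handed in, with the robot touching nothing.
It also fails if it takes over 48 s, if anything falls off the work surface, if the arm or the gripper's body presses on something with over 40 N, if the wrist force passes 120 N, or if a joint passes its speed limit or range.

ROBOT

A 6-joint arm with a two-finger parallel gripper is mounted at the origin on a cart in front of the work surface, level with it; the furniture and walls round the work are solid. World frame = base frame: x ahead of the robot, y to its left, z up, the work surface at z = 0. Lengths are in m, angles in rad, forces in N, time in s.
With the tool pointing down it reaches from about 0.35 to 0.95 m from the base axis. Payload 17.4 kg.
Tool frame: the origin (TCP) lies midway between the tips of the shut fingers; the grasp point (between the pads) lies 19 mm behind it (arm.hold_point_z is the distance from the TCP to the grasp point, in m); z points along the fingers, y is the line along which they close (so a half turn about z gives the same grasp; the last joint's range is limited). The gripper opens to 93 mm and grips with 3 to 60 N. Pads are 15 mm wide; open, the fingers measure 128 mm over their backs; the gripper's body (75 mm by 188 mm) begins 65 mm behind the grasp point.
Start: joints at [1.229, 0.116, 1.442, -0, 1.584, -0.038], TCP at [0.202, 0.644, 0.188] pointing down, gripper open.
Joint ranges: [-2.83, 2.83], [-0.83, 2.19], [0.07, 2.5], [-1.14, 4.28], [0.01, 3], [-2.97, 2.97]. Speed limits (rad/s): [1.89, 1.89, 2.22, 3.14, 3.14, 3.14].

INTERFACE

Orientations are given as a unit quaternion [w, x, y, z].
In Python, from rig import arm gives the robot as it stands.
- The arm moves only by the shell command python3 -m creep 'ROWS'. ROWS is JSON, a list of rows, each a list of 7 numbers: the shift along the tool's x, y, z in m, then the turn, a rotation vector about the tool's x, y, z in degrees, then the closure, from 0 (fully open) to 1 (shut). A call has 1 to 10 rows; each row is the pose to reach, as a shift and turn from the pose commanded when the call began, along the tool's axes at that moment; what a row does not reach only later rows make up. A row lasts 1/12 s, in which the tool goes at most 41.7 mm and 7.16 degrees, less where a joint would pass 70% of its speed; a pose out of reach is approached as far as the arm can. A call with a gripper value outside its range is refused whole. The fingers move at their own pace and stop on an object; the grip force is fixed at half the most. Time passes only in rows, so rows that repeat a pose let the fingers close. It gives the time, the measured TCP pose, the force, the opening and the grip force at its end, in the units of the state.
- arm.get_obs(): the state, without advancing time (a new reading comes with each control period).
- arm.snapshot(name): name is "scene" or "top" or "wrist"; returns the picture (420x560x3 uint8, red, green, blue); there is no depth.
- arm.get_calibration(name): a dict with "fx", "fy", "cx", "cy" (pixels), "world_to_cam" (4x4, takes a point from world to camera coordinates); the wrist camera has in their place "T_tool_cam" (4x4, takes a point from camera to tool coordinates, whose origin is the TCP and whose axes are the flange's). Camera axes: x right, y down, z forward; pixel columns grow to the right and rows downward; lengths in m; the calibration is good to about 2 mm. A picture is of the moment at which its call begins: read the wrist's pose just before it. get_calibration takes no time and is no camera call.
- arm.job_done(): hands the job in; it is judged then, once.
The state is a dict: "time": time; "joint_positions": joint angles; "joint_vel": joint speeds; "effort": joint torques, N m; "tool_pos": TCP position; "orientation": TCP orientation; "ft_force": force on the tool from outside, world axes, zero at the start; "torque": the same for the moment, N m; "gripper_width": finger opening in m; "gripper_force": force on a finger pad.
Only numpy, scipy, OpenCV 4.12 (cv2) and the standard library are available. Lean on these libraries where they do the work, as an engineer would, in place of code of your own. Each camera call takes 0.05 s, during which the arm holds its last target. There are 200 camera calls.

## Working session

There is one attempt and no reset: what is moved stays moved. The work goes in short steps, Python scripts to look and compute and a shell command to move; the robot and the scene stay as the last step left them, time stands still between calls to the robot, and variables do not carry over. Pictures are saved under pics/ and viewed, at most 10 in all, crops included, and the job is handed in when it is done.

```bash
mkdir -p pics
python3 - <<'E'
from rig import arm
import cv2
for n in ("scene","top"):
    cv2.imwrite(f"pics/{n}0.png",cv2.cvtColor(arm.snapshot(n),cv2.COLOR_RGB2BGR))
    c=arm.get_calibration(n);print(n,c)
o=arm.get_obs();print(o['time'],o['tool_pos'],o['orientation'],o['gripper_width'],o['ft_force'])
E
```

```text
scene {'fx': 517.4670180668846, 'fy': 517.4670180668846, 'cx': 273.1755170444942, 'cy': 200.08643764213105, 'world_to_cam': array([[ 0.76028082, -0.64957383,  0.00518805, -0.35933444],
       [-0.43599315, -0.51618743, -0.73719774,  0.34134296],
       [ 0.48154237,  0.55821535, -0.67565714,  0.97802789],
       [ 0.        ,  0.        ,  0.        ,  1.        ]])}
top {'fx': 442.0295895217546, 'fy': 442.0295895217546, 'cx': 278.75740355161423, 'cy': 212.21659875262444, 'world_to_cam': array([[ 0.02441306, -0.9996739 , -0.00749022,  0.09842368],
       [-0.99086126, -0.02320226, -0.13287441,  0.56950648],
       [ 0.13265729,  0.01066564, -0.99110458,  0.92404298],
       [ 0.        ,  0.        ,  0.        ,  1.        ]])}
0.1 [0.20183455 0.64388481 0.18708161] [-1.07026860e-04  1.51314591e-01  9.88485520e-01 -5.10568456e-04] 0.09285014531235197 [ 0.11429557 -1.28000924 -1.02111937]
```

View pics/scene0.png

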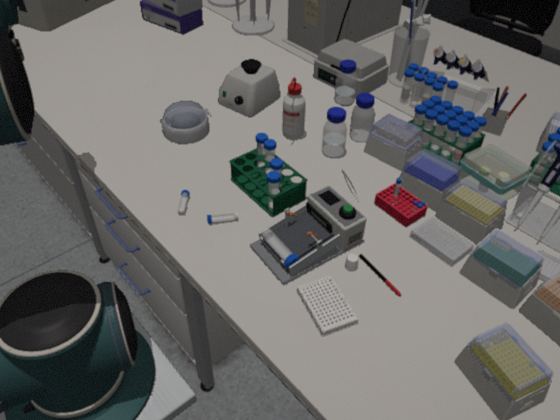

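View pics/top0.png

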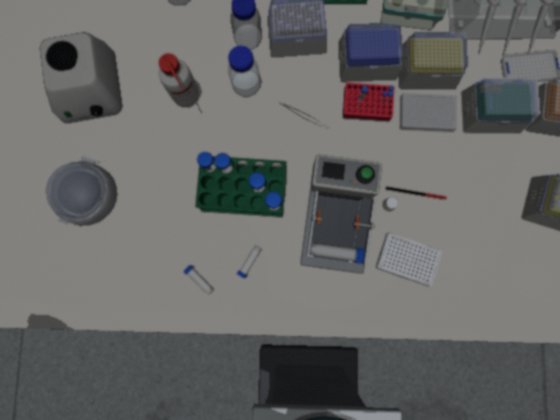

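The scene and top pictures show the reader near (310,230) and (340,210), the low end facing the robot, with the tube lying at (338,253) in the top view. The cap is blue, on the right at (360,256), and the key is green at (366,174). I'll zoom in to measure.

Run:
```python
import cv2,numpy as np
t=cv2.imread("pics/top0.png"); s=cv2.imread("pics/scene0.png")
a=cv2.resize(t[145:280,290:390],None,fx=4.4,fy=4.4,interpolation=cv2.INTER_CUBIC)
b=cv2.resize(s[180:285,245:370],None,fx=3,fy=3,interpolation=cv2.INTER_CUBIC)
c=np.zeros((594,440+360,3),np.uint8);c[:a.shape[0],:440]=a;b=b[:,:360];c[:b.shape[0],440:]=b
cv2.imwrite("pics/crop1.png",cv2.convertScaleAbs(c,alpha=1.6))
for n,i,roi in(("top",t,(145,280,290,390)),("scene",s,(180,285,245,370))):
    h=cv2.cvtColor(i,cv2.COLOR_BGR2HSV);r=np.zeros(h.shape[:2],np.uint8);r[roi[0]:roi[1],roi[2]:roi[3]]=255
    for k,lo,hi in(("green",(45,80,40),(85,255,255)),("blue",(100,120,50),(125,255,255)),("orange",(3,120,80),(18,255,255))):
        m=cv2.inRange(h,lo,hi)&r
        N,_,st,ce=cv2.connectedComponentsWithStats(m)
        print(n,k,[(st[j].tolist(),ce[j].round(1).tolist()) for j in range(1,N) if st[j,4]>4])
```

```text
top green [([360, 167, 13, 12, 130], [366.1, 172.5])]
top blue [([355, 247, 10, 16, 115], [359.7, 254.9])]
top orange [([317, 211, 3, 12, 25], [318.4, 216.6]), ([356, 216, 3, 12, 25], [357.0, 222.2])]
scene green [([245, 180, 62, 36, 730], [266.5, 190.8]), ([292, 189, 5, 3, 8], [294.0, 189.8]), ([287, 192, 5, 3, 5], [289.0, 192.8]), ([343, 204, 11, 10, 76], [347.5, 208.6])]
scene blue [([268, 180, 12, 3, 29], [273.3, 180.8]), ([284, 253, 15, 15, 119], [290.8, 259.3])]
scene orange [([286, 211, 5, 3, 9], [288.1, 212.2]), ([292, 214, 5, 2, 7], [294.1, 214.4]), ([307, 232, 6, 3, 11], [309.5, 233.1]), ([314, 234, 4, 3, 7], [315.3, 235.3])]
```

View pics/crop1.png

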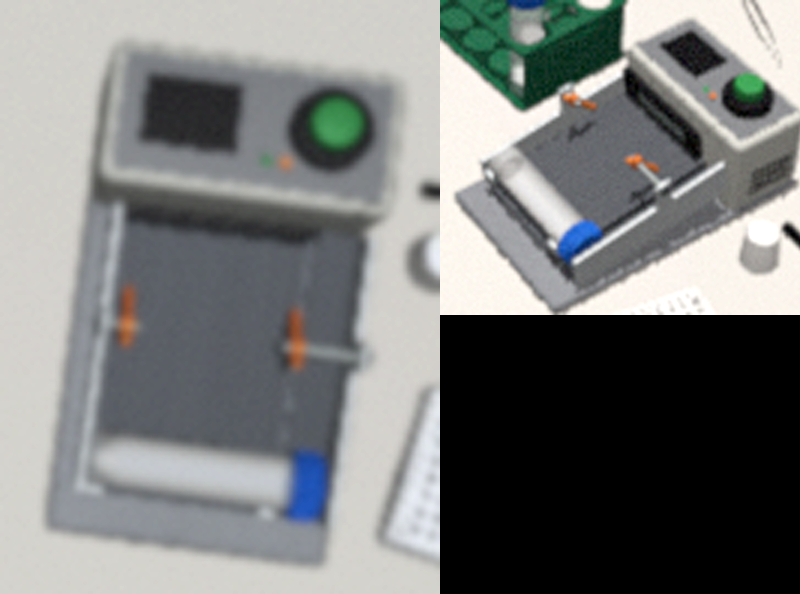

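```bash
cat > h.py <<'E'
from rig import arm
import numpy as np
def ray(n,u,v):
    c=arm.get_calibration(n);W=c["world_to_cam"];R=W[:3,:3]
    d=R.T@np.array([(u-c["cx"])/c["fx"],(v-c["cy"])/c["fy"],1]);return -R.T@W[:3,3],d/np.linalg.norm(d)
def plane(n,u,v,z):
    o,d=ray(n,u,v);return o+d*(z-o[2])/d[2]
def tri(a,b):
    (o1,d1),(o2,d2)=ray("top",*a),ray("scene",*b)
    s=np.linalg.lstsq(np.c_[d1,-d2],o2-o1,rcond=None)[0];p,q=o1+s[0]*d1,o2+s[1]*d2
    return (p+q)/2,np.linalg.norm(p-q)
E
python3 - <<'E'
from h import *
np.set_printoptions(precision=4,suppress=True)
C=lambda x,y:(290+x/4.4,145+y/4.4); S=lambda x,y:(245+(x-440)/3,180+y/3)
for nm,p,z in(("footL",(47,527),.004),("footR",(322,563),.004),("hFL",(116,43),.085),("hFR",(405,80),.085)): print(nm,plane("top",*C(*p),z))
print("key",tri((366.1,172.5),(347.5,208.6)),plane("top",*C(337,121),.1))
print("cap",tri((359.7,254.9),(290.8,259.3)))
print("catchL pin",tri(C(127,325),S(572,98)),"R",tri(C(295,347),S(636,160)))
print("pin R outer end",tri(C(367,355),S(663,187)))
print("foot end tube",tri(C(103,462),S(503,163)))
print("wall low top L",tri(C(84,488),S(487,165)))
print("stop plate L/R top edge", plane("top",*C(125,215),.06),plane("top",*C(310,238),.06))
E
```

```text
footL [0.4551 0.0609 0.004 ]
footR [ 0.4405 -0.0776  0.004 ]
hFL [0.6846 0.0353 0.085 ]
hFR [ 0.6696 -0.1026  0.085 ]
key (array([ 0.643 , -0.0646,  0.1023]), np.float64(0.004427603981709089)) [ 0.6454 -0.0674  0.1   ]
cap (array([ 0.4757, -0.0605,  0.0476]), np.float64(0.006180684514238344))
catchL pin (array([0.5479, 0.029 , 0.0794]), np.float64(0.0039204438199505354)) R (array([ 0.5399, -0.0506,  0.0787]), np.float64(0.002757225616482639))
pin R outer end (array([ 0.5363, -0.0839,  0.0794]), np.float64(0.004080625730247864))
foot end tube (array([0.4848, 0.037 , 0.0427]), np.float64(0.004245115388330483))
wall low top L (array([0.4733, 0.0451, 0.0415]), np.float64(0.0010760256733697451))
stop plate L/R top edge [0.6057 0.028  0.06  ] [ 0.5964 -0.0618  0.06  ]
```

```bash
cat >> h.py <<'E'
from scipy.spatial.transform import Rotation as Ro
YAW=np.radians(-6.2); ex=np.array([np.cos(YAW),np.sin(YAW),0]); ey=np.array([-ex[1],ex[0],0])
O=np.array([.5869,-.0220,.048])
def rd(h,y,z): return np.array([O[0],O[1],0])+h*ex+y*ey+np.array([0,0,z])  # h,y from gutter origin, level; z world
def go(p):
    o=arm.get_obs();q=o["orientation"];R=Ro.from_quat([q[1],q[2],q[3],q[0]])
    T=Ro.from_matrix(np.c_[-ex,ey,[0,0,-1]])
    d=R.inv().apply(p-o["tool_pos"])
    e=o["tool_pos"]-np.r_[O[:2],0]
    print("t",round(o["time"],2),"pos",o["tool_pos"].round(4),"h,y",round(e@ex,4),round(e@ey,4),"F",o["ft_force"].round(1),"w",round(o["gripper_width"],4))
    print("shift",d.round(4),"turn",np.degrees((R.inv()*T).as_rotvec()).round(2))
E
python3 -m creep '[[-0.43,-0.54,0,0,0,-11,0.68],[-0.43,-0.54,0,0,0,-11,0.68],[-0.43,-0.54,0,0,0,-11,0.68],[-0.43,-0.54,0,0,0,-11,0.68],[-0.43,-0.54,0,0,0,-11,0.68],[-0.43,-0.54,0,0,0,-11,0.68],[-0.43,-0.54,0,0,0,-11,0.68],[-0.43,-0.54,0,0,0,-11,0.68],[-0.43,-0.54,0,0,0,-11,0.68],[-0.43,-0.54,0,0,0,-11,0.68]]'
python3 -c "
from h import *
go(rd(-.139,.005,.15))"
```

```text
time: 0.93
tool_pos: [0.3521, 0.2535, 0.1876]
orientation: [0.0, 0.056, 0.998, 0.0]
ft_force: [0.8, 0.5, 0.1]
gripper_width: 0.0318
gripper_force: 0.0
t 0.93 pos [0.3521 0.2535 0.1876] h,y -0.2632 0.2486 F [0.8 0.5 0.1] w 0.0318
shift [-0.125  -0.2432  0.0376] turn [ 0.    0.01 -0.18]
```

```bash
python3 -m creep '[[-0.125,-0.243,0.037,0,0,0,0.68],[-0.125,-0.243,0.037,0,0,0,0.68],[-0.125,-0.243,0.037,0,0,0,0.68],[-0.125,-0.243,0.037,0,0,0,0.68],[-0.125,-0.243,0.037,0,0,0,0.68],[-0.125,-0.243,0.037,0,0,0,0.68],[-0.125,-0.243,0.037,0,0,0,0.68],[-0.125,-0.243,0.037,0,0,0,0.68],[-0.125,-0.243,0.037,0,0,0,0.68],[-0.125,-0.243,0.037,0,0,0,0.68]]' | head -2
python3 - <<'E'
from h import *
import cv2
go(rd(-.139,.005,.036))
w=arm.snapshot("wrist");cv2.imwrite("pics/w1.png",cv2.cvtColor(w,cv2.COLOR_RGB2BGR))
print(arm.get_calibration("wrist"))
E
```

```text
time: 1.77
tool_pos: [0.449, 0.0004, 0.1507]
t 1.77 pos [4.490e-01 4.000e-04 1.507e-01] h,y -0.1395 0.0073 F [0.4 0.  0.3] w 0.0298
shift [-0.0006 -0.0024  0.1147] turn [ 0.01 -0.02 -0.22]
{'fx': 317.2478998034665, 'fy': 317.2478998034665, 'cx': 281.59380145213646, 'cy': 208.0212440483204, 'T_tool_cam': array([[-8.98975525e-04, -9.67131621e-01, -2.54274693e-01,
         6.96557941e-02],
       [ 9.99999586e-01, -9.04470741e-04, -9.53020491e-05,
        -1.18865349e-03],
       [-1.37814395e-04, -2.54274673e-01,  9.67132034e-01,
        -1.96650578e-01],
       [ 0.00000000e+00,  0.00000000e+00,  0.00000000e+00,
         1.00000000e+00]])}
```

View pics/w1.png

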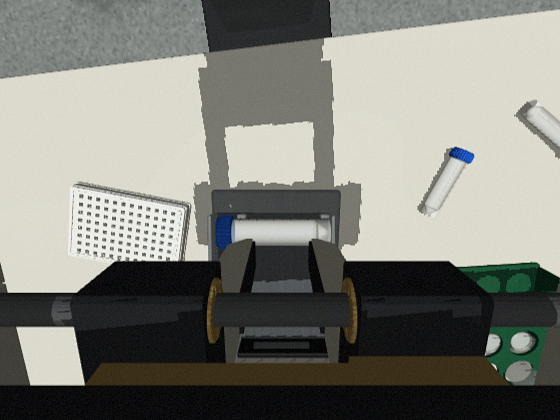

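The wrist picture shows the tube level across rows 219–244 (cap at (224,231), foot end at (330,232)). The foot's near edge is at row 191, and the fingertips sit at about (243,245) and (322,245). I'll check these against the reader frame.

Run:
```python
from h import *
c=arm.get_calibration("wrist");o=arm.get_obs();q=o["orientation"];R=Ro.from_quat([q[1],q[2],q[3],q[0]]).as_matrix();T=c["T_tool_cam"]
def f(u,v,z):
    d=R@T[:3,:3]@np.array([(u-c["cx"])/c["fx"],(v-c["cy"])/c["fy"],1]);p=o["tool_pos"]+R@T[:3,3]
    w=p+d*(z-p[2])/d[2]; e=w-np.r_[O[:2],0]; return w.round(4),(e@ex).round(4),(e@ey).round(4)
for a in((212,191,.004),(340,191,.004),(275,219,.043),(217,231,.043),(331,232,.043),(275,244,.05)):print(a,f(*a))
# tip pixel of fingers
for x in(-.0075,.0075):
  for y in(-.032,-.015,.015,.032):
    k=np.linalg.inv(T)@[x,y,0,1];print((x,y),(c["fx"]*k[0]/k[2]+c["cx"]).round(),(c["fy"]*k[1]/k[2]+c["cy"]).round())
```

```text
(212, 191, 0.004) (array([ 0.4415, -0.0769,  0.004 ]), np.float64(-0.1386), np.float64(-0.0702))
(340, 191, 0.004) (array([0.4573, 0.0635, 0.004 ]), np.float64(-0.1381), np.float64(0.0711))
(275, 219, 0.043) (array([ 0.4698, -0.0094,  0.043 ]), np.float64(-0.1178), np.float64(-0.0001))
(217, 231, 0.043) (array([ 0.4758, -0.0692,  0.043 ]), np.float64(-0.1054), np.float64(-0.0589))
(331, 232, 0.043) (array([0.4897, 0.0453, 0.043 ]), np.float64(-0.1039), np.float64(0.0565))
(275, 244, 0.05) (array([ 0.4936, -0.0121,  0.05  ]), np.float64(-0.0939), np.float64(-0.0002))
(-0.0075, -0.032) 235.0 245.0
(-0.0075, -0.015) 261.0 245.0
(-0.0075, 0.015) 306.0 245.0
(-0.0075, 0.032) 332.0 245.0
(0.0075, -0.032) 234.0 224.0
(0.0075, -0.015) 260.0 224.0
(0.0075, 0.015) 307.0 224.0
(0.0075, 0.032) 333.0 224.0
```

```bash
python3 -m creep '[[0,0,0.04,0,0,0,0.68],[0,0,0.075,0,0,0,0.68],[0,0,0.095,0,0,0,0.68],[0,0,0.105,0,0,0,0.68],[0,0,0.115,0,0,0,0.68],[0,0,0.115,0,0,0,0.68],[0,0,0.115,0,0,0,0.68]]' | head -4
python3 -c "
from h import *
go(rd(-.127,.008,.036))"
```

```text
time: 2.4
tool_pos: [0.4496, 0.0004, 0.0367]
orientation: [0.0, 0.056, 0.998, 0.0]
ft_force: [-0.7, 1.4, 0.1]
t 2.4 pos [4.496e-01 4.000e-04 3.670e-02] h,y -0.1389 0.0074 F [-0.7  1.4  0.1] w 0.0295
shift [-0.0119  0.0006  0.0007] turn [ 0.    0.05 -0.17]
```

```bash
python3 -m creep '[[-0.004,0,0,0,0,0,0.68],[-0.008,0,0,0,0,0,0.68],[-0.012,0,0,0,0,0,0.68],[-0.016,0,-0.0007,0,0,0,0.68],[-0.020,0,-0.0014,0,0,0,0.68],[-0.024,0,-0.0021,0,0,0,0.68],[-0.028,0,-0.0028,0,0,0,0.68],[-0.032,0,-0.0035,0,0,0,0.68],[-0.036,0,-0.0042,0,0,0,0.68],[-0.040,0,-0.005,0,0,0,0.68]]' | head -4
python3 - <<'E'
from h import *
import cv2
go(rd(-.0235,.008,.0545))
t=arm.snapshot("top")[145:280,290:390];s=arm.snapshot("scene")[180:285,245:370]
a=cv2.resize(t,None,fx=4,fy=4,interpolation=2);b=cv2.resize(s,None,fx=3.2,fy=3.2,interpolation=2)
c=np.zeros((540,800,3),np.uint8);c[:a.shape[0],:400]=a;c[:b.shape[0],400:]=b
cv2.imwrite("pics/p2.png",cv2.convertScaleAbs(c[:,:,::-1],alpha=1.6))
E
```

```text
time: 3.23
tool_pos: [0.4893, -0.0045, 0.0408]
orientation: [-0.0, 0.056, 0.998, 0.0]
ft_force: [-0.4, -0.1, 0.8]
t 3.23 pos [ 0.4893 -0.0045  0.0408] h,y -0.0989 0.0068 F [-0.4 -0.1  0.8] w 0.0297
shift [-0.0754  0.0014 -0.0137] turn [ 0.   -0.   -0.21]
```

View pics/p2.png

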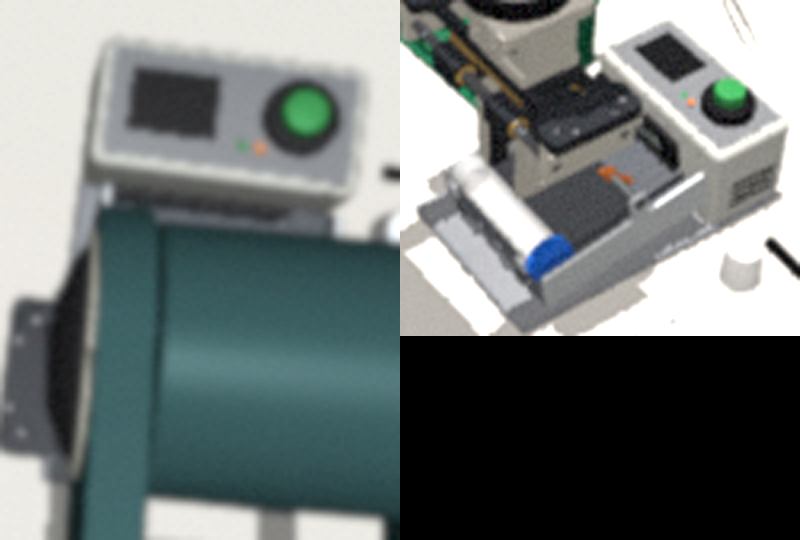

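The picture is puzzling. In the scene view the cap is at about (292,260), almost where it began. I'll project the TCP into that view and look from the wrist.

Run:
```python
from h import *
import cv2
o=arm.get_obs();c=arm.get_calibration("scene")
def pr(p):
    k=c["world_to_cam"]@np.r_[p,1];return np.array([c["fx"]*k[0]/k[2]+c["cx"],c["fy"]*k[1]/k[2]+c["cy"]]).round(1)
p=o["tool_pos"];print("tcp",pr(p),"fingers",pr(p+.024*ey),pr(p-.024*ey))
for x in(-.105,-.08):
    h=.985*x-.0024;z=.048+.1736*x+.0134;print(x,"foot",pr(rd(h,.055,z)),"cap",pr(rd(h,-.052,z)))
s=arm.snapshot("scene");hs=cv2.cvtColor(s[180:285,245:370],cv2.COLOR_RGB2HSV);m=cv2.inRange(hs,(100,120,50),(125,255,255))
n,_,st,ce=cv2.connectedComponentsWithStats(m);print([(st[i].tolist(),(ce[i]+[245,180]).round(1)) for i in range(1,n) if st[i,4]>20])
a=cv2.resize(s[170:290,245:375],None,fx=4.4,fy=4.4,interpolation=2)[:, :400]
w=arm.snapshot("wrist");b=w[120:300,180:380];b=cv2.resize(b,None,fx=2,fy=2,interpolation=2)
c2=np.zeros((528,800,3),np.uint8);c2[:,:400]=a;c2[:360,400:]=b
cv2.imwrite("pics/p3.png",c2[:,:,::-1])
```

```text
tcp [280.2 243.9] fingers [274.2 237.5] [286.2 250.4]
-0.105 foot [265.9 231.8] cap [292.8 260.8]
-0.08 foot [274.6 226.3] cap [301.8 254.8]
[([39, 73, 16, 15, 123], array([291.1, 259.5]))]
```

View pics/p3.png

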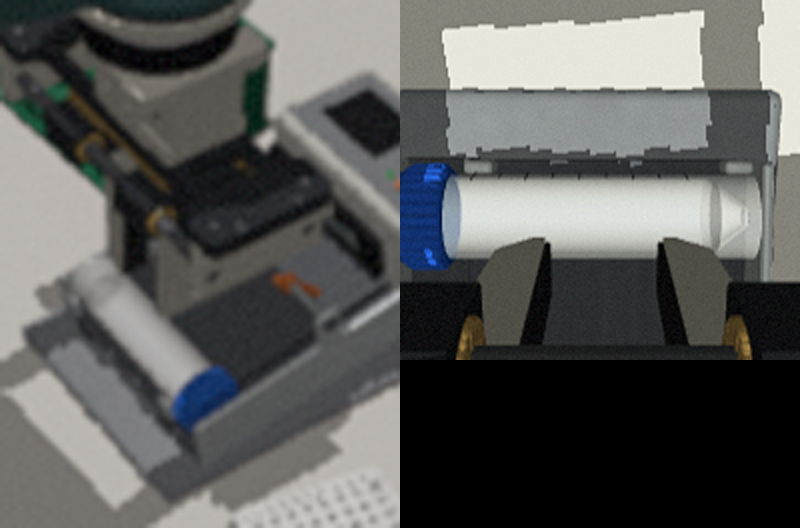

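The wrist view shows the fingertips drawn over the tube, and the inner gap spans about 59 px, so they sit closer to the camera than the TCP. The open fingers passed over the tube, which hasn't moved. I'll back off, raise, shut the gripper and look at where the tips really are.

```bash
python3 -m creep '[[0.005,0,-0.02,0,0,0,0.68],[0.02,0,-0.04,0,0,0,0.68],[0.04,0,-0.06,0,0,0,0.68],[0.04,0,-0.06,0,0,0,0.68],[0.04,0,-0.06,0,0,0,0.68]]' | head -4
python3 - <<'E'
from h import *
import cv2
cv2.imwrite("pics/_o.png",arm.snapshot("wrist")[160:340,150:410,::-1]);cv2.imwrite("pics/_os.png",arm.snapshot("scene")[150:270,225:355,::-1])
go(rd(-.14,.008,.1))
E
python3 -m creep '[[0,0,0,0,0,0,1],[0,0,0,0,0,0,1],[0,0,0,0,0,0,1],[0,0,0,0,0,0,1],[0,0,0,0,0,0,1],[0,0,0,0,0,0,1]]'
python3 - <<'E'
from h import *
import cv2
f=lambda a,s:cv2.resize(a,None,fx=s,fy=s,interpolation=2)
A=cv2.imread("pics/_o.png");S=cv2.imread("pics/_os.png")
B=arm.snapshot("wrist")[160:340,150:410,::-1];U=arm.snapshot("scene")[150:270,225:355,::-1]
cv2.imwrite("pics/p4.png",np.vstack([np.hstack([f(A,1.5),f(B,1.5)]),cv2.resize(np.hstack([f(S,2.4),f(U,2.4)]),(780,320))]))
o=arm.get_obs();c=arm.get_calibration("scene")
for dz in(0,.03):
    k=c["world_to_cam"]@np.r_[o["tool_pos"]+[0,0,dz],1];print(c["fx"]*k[0]/k[2]+c["cx"],c["fy"]*k[1]/k[2]+c["cy"])
E
```

```text
time: 3.85
tool_pos: [0.4493, 0.0001, 0.1018]
orientation: [0.001, 0.056, 0.998, 0.0]
ft_force: [-0.2, 0.1, -0.2]
t 3.95 pos [0.4492 0.     0.1001] h,y -0.1393 0.007 F [ 0.3  0.3 -0.6] w 0.0293
shift [0.0007 0.001  0.0001] turn [-0.   -0.02 -0.2 ]
time: 4.45
tool_pos: [0.4492, -0.0, 0.1006]
orientation: [-0.0, 0.056, 0.998, -0.0]
ft_force: [-0.7, -0.0, 0.1]
gripper_width: 0.0004
gripper_force: 0.0
265.2516737307816 232.8102001774779
265.179274833818 223.06267499247346
```

View pics/p4.png

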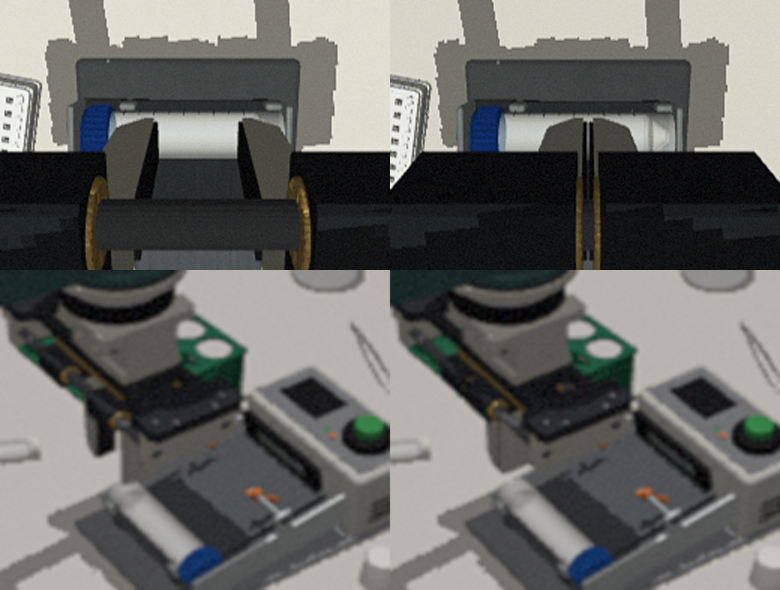

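In p4 the shut fingertips end at about scene pixel (263,225) and wrist row 240. The reported TCP projects to (265,233), so the tips look roughly 25–30 mm shorter than reported. I'll measure that with a light touch on the bare worktop in front of the foot.

```bash
python3 -m creep '[[0.04,0,0,0,0,0,1],[0.04,0,0.03,0,0,0,1],[0.04,0,0.06,0,0,0,1],[0.04,0,0.085,0,0,0,1],[0.04,0,0.090,0,0,0,1],[0.04,0,0.095,0,0,0,1],[0.04,0,0.099,0,0,0,1],[0.04,0,0.099,0,0,0,1]]'
```

```text
time: 5.22
tool_pos: [0.4099, 0.0044, 0.0023]
orientation: [0.0, 0.056, 0.998, -0.0]
ft_force: [-0.0, -0.1, -0.8]
gripper_width: 0.0001
gripper_force: 0.0
```

No contact at reported z = 2 mm. I'll go on in small steps.

```bash
python3 -m creep '[[0,0,0.004,0,0,0,1],[0,0,0.007,0,0,0,1],[0,0,0.010,0,0,0,1],[0,0,0.012,0,0,0,1],[0,0,0.013,0,0,0,1],[0,0,0.013,0,0,0,1]]'|sed -n 2,4p
python3 -m creep '[[0,0,0.0015,0,0,0,1],[0,0,0.003,0,0,0,1],[0,0,0.0045,0,0,0,1],[0,0,0.0045,0,0,0,1]]'|sed -n 2,4p
```

```text
tool_pos: [0.4094, 0.0045, -0.0114]
orientation: [-0.0, 0.056, 0.998, 0.0]
ft_force: [-0.7, 0.3, 0.1]
tool_pos: [0.4093, 0.0045, -0.016]
orientation: [-0.0, 0.056, 0.998, -0.0]
ft_force: [0.5, 0.1, -0.2]
```

```bash
for i in 1 2; do python3 -m creep '[[0,0,0.001,0,0,0,1],[0,0,0.002,0,0,0,1],[0,0,0.003,0,0,0,1],[0,0,0.003,0,0,0,1]]'|sed -n 2,4p; done
```

```text
tool_pos: [0.4094, 0.0044, -0.019]
orientation: [-0.0, 0.056, 0.998, -0.0]
ft_force: [0.8, 0.4, -0.0]
tool_pos: [0.4094, 0.0045, -0.022]
orientation: [-0.0, 0.056, 0.998, -0.0]
ft_force: [-0.6, -0.1, 0.9]
```

```bash
python3 -m creep '[[0,0,0.001,0,0,0,1],[0,0,0.002,0,0,0,1],[0,0,0.002,0,0,0,1]]'|sed -n 2,4p;  python3 -m creep '[[0,0,0.001,0,0,0,1],[0,0,0.002,0,0,0,1],[0,0,0.002,0,0,0,1]]'|sed -n 2,4p
```

```text
tool_pos: [0.4094, 0.0045, -0.0239]
orientation: [-0.0, 0.056, 0.998, -0.0]
ft_force: [0.7, 0.1, 0.8]
tool_pos: [0.4093, 0.0045, -0.026]
orientation: [-0.0, 0.056, 0.998, 0.0]
ft_force: [0.3, 0.4, -0.2]
```

```bash
for i in 1 2; do python3 -m creep '[[0,0,0.001,0,0,0,1],[0,0,0.002,0,0,0,1],[0,0,0.002,0,0,0,1]]'|sed -n 2,4p; done
python3 - <<'E'
from h import *
import cv2
o=arm.get_obs();c=arm.get_calibration("scene")
def pr(p):
    k=c["world_to_cam"]@np.r_[p,1];return np.array([c["fx"]*k[0]/k[2]+c["cx"],c["fy"]*k[1]/k[2]+c["cy"]])
p=o["tool_pos"];s=arm.snapshot("scene")[:,:,::-1];a=np.array(pr(p)).astype(int)
x,y=a[0]-35,a[1]-60
print("tcp",pr(p),"off",x,y,"+20",pr(p+[0,0,.02]),"+30",pr(p+[0,0,.03]),"+45",pr(p+[0,0,.045]))
cv2.imwrite("pics/p5.png",cv2.convertScaleAbs(cv2.resize(s[y:y+80,x:x+90],None,fx=7,fy=7,interpolation=2),alpha=1.4))
E
```

```text
tool_pos: [0.4094, 0.0044, -0.028]
orientation: [-0.0, 0.056, 0.998, -0.0]
ft_force: [-0.9, -0.7, 0.4]
tool_pos: [0.4094, 0.0044, -0.03]
orientation: [-0.0, 0.056, 0.998, -0.0]
ft_force: [0.5, 0.8, 0.0]
tcp [251.07599782 278.99435158] off 216 218 +20 [250.86918571 273.45280331] +30 [250.76399976 270.63433693] +45 [250.60393805 266.34546948]
```

View pics/p5.png

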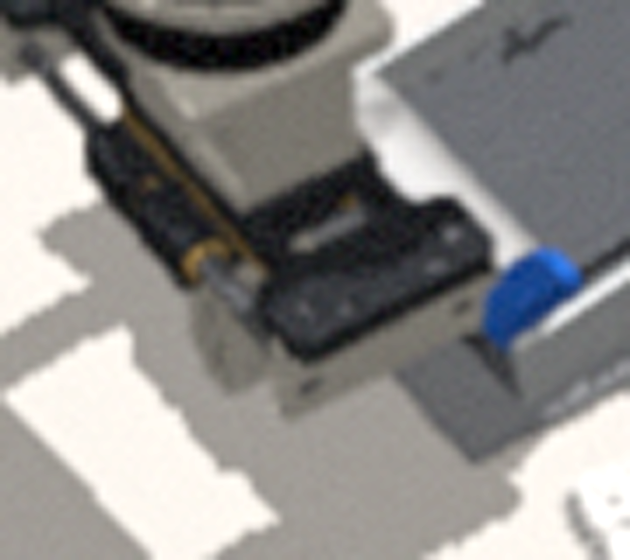

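p5 shows the fingertip corner near (249,274), just above its shadow on the worktop. That fits a tip about 30 mm above the reported TCP. I'll continue the touch.

```bash
for i in 1 2 3; do python3 -m creep '[[0,0,0.001,0,0,0,1],[0,0,0.001,0,0,0,1]]'|sed -n '2p;4p'; done
```

```text
tool_pos: [0.4096, 0.0044, -0.0306]
ft_force: [-0.3, 0.5, 1.8]
tool_pos: [0.4096, 0.0044, -0.0307]
ft_force: [-9.9, 0.3, 17.8]
tool_pos: [0.4097, 0.0044, -0.0308]
ft_force: [-17.6, 0.8, 33.1]
```

The tip touches at reported z = -0.0306, so the real tip sits 30.6 mm above the reported TCP. I'll use that offset, rise, and come in behind the tube with a 20 mm opening.

```bash
python3 -m creep '[[0,0,-0.02,0,0,0,1],[0,0,-0.04,0,0,0,0.79],[0,0,-0.05,0,0,0,0.79],[0,0,-0.05,0,0,0,0.79],[0,0,-0.05,0,0,0,0.79]]'|sed -n '2p;4p'
python3 -c "
from h import *
go(rd(-.139,.003,.0054))"
```

```text
tool_pos: [0.4096, 0.0045, 0.017]
ft_force: [-0.9, -0.1, 0.1]
t 8.68 pos [0.4096 0.0045 0.017 ] h,y -0.1791 0.0071 F [-0.9 -0.1  0.1] w 0.0187
shift [-0.0402 -0.004   0.0116] turn [ 0.    0.04 -0.21]
```

```bash
python3 -m creep '[[-0.01,-0.004,0.003,0,0,0,0.79],[-0.022,-0.004,0.006,0,0,0,0.79],[-0.034,-0.004,0.009,0,0,0,0.79],[-0.038,-0.004,0.0115,0,0,0,0.79],[-0.042,-0.004,0.0115,0,0,0,0.79],[-0.046,-0.004,0.0115,0,0,0,0.79],[-0.049,-0.004,0.0115,0,0,0,0.79],[-0.052,-0.004,0.0115,0,0,0,0.79],[-0.054,-0.004,0.0113,0,0,0,0.79],[-0.056,-0.004,0.011,0,0,0,0.79]]'|sed -n '2p;4p'
python3 -c "
from h import *
import cv2
go(rd(-.0235,.003,.0234))
s=arm.snapshot('scene');m=cv2.inRange(cv2.cvtColor(s[180:285,245:370],cv2.COLOR_RGB2HSV),(100,120,50),(125,255,255))
n,_,st,ce=cv2.connectedComponentsWithStats(m);print([(st[i].tolist(),(ce[i]+[245,180]).round(1)) for i in range(1,n) if st[i,4]>20])"
```

```text
tool_pos: [0.4647, -0.0058, 0.0064]
ft_force: [-0.5, 0.1, 1.6]
t 9.52 pos [ 0.4647 -0.0058  0.0064] h,y -0.1232 0.003 F [-0.5  0.1  1.6] w 0.0196
shift [-0.0997  0.0004 -0.017 ] turn [-0.    0.01 -0.2 ]
[([40, 72, 16, 14, 121], array([292.5, 258.6]))]
```

The cap has shifted by (1.4,-0.9) px, so the tube is being pushed. Continuing up the slope.

```bash
python3 -m creep '[[-0.004,0,-0.0007,0,0,0,0.79],[-0.008,0,-0.0014,0,0,0,0.79],[-0.012,0,-0.0021,0,0,0,0.79],[-0.016,0,-0.0028,0,0,0,0.79],[-0.02,0,-0.0035,0,0,0,0.79],[-0.024,0,-0.0042,0,0,0,0.79],[-0.028,0,-0.0049,0,0,0,0.79],[-0.032,0,-0.0056,0,0,0,0.79],[-0.036,0,-0.0063,0,0,0,0.79],[-0.04,0,-0.007,0,0,0,0.79]]'|sed -n '2p;4p'
python3 -c "
from h import *
import cv2
go(rd(-.0235,.003,.0234))
s=arm.snapshot('scene');m=cv2.inRange(cv2.cvtColor(s[180:285,245:370],cv2.COLOR_RGB2HSV),(100,120,50),(125,255,255))
n,_,st,ce=cv2.connectedComponentsWithStats(m);print([(st[i].tolist(),(ce[i]+[245,180]).round(1)) for i in range(1,n) if st[i,4]>20])"
```

```text
tool_pos: [0.5048, -0.0102, 0.0133]
ft_force: [-1.5, -0.2, 1.7]
t 10.4 pos [ 0.5048 -0.0102  0.0133] h,y -0.0829 0.0028 F [-1.5 -0.2  1.7] w 0.0195
shift [-0.0594  0.0004 -0.0101] turn [ 0.  -0.  -0.2]
[([55, 63, 15, 14, 115], array([307., 249.]))]
```

Cap now at (307,249), so it is rolling with the fingers.

```bash
python3 -m creep '[[-0.004,0,-0.0007,0,0,0,0.79],[-0.008,0,-0.0014,0,0,0,0.79],[-0.012,0,-0.0021,0,0,0,0.79],[-0.016,0,-0.0028,0,0,0,0.79],[-0.02,0,-0.0035,0,0,0,0.79],[-0.024,0,-0.0042,0,0,0,0.79],[-0.028,0,-0.0049,0,0,0,0.79],[-0.032,0,-0.0056,0,0,0,0.79],[-0.036,0,-0.0063,0,0,0,0.79],[-0.04,0,-0.007,0,0,0,0.79]]'|sed -n '2p;4p'
python3 -c "
from h import *
go(rd(-.0235,.003,.0234))"
```

```text
tool_pos: [0.5445, -0.0147, 0.0203]
ft_force: [-2.2, 0.9, 1.7]
t 11.28 pos [ 0.5445 -0.0147  0.0203] h,y -0.0429 0.0027 F [-2.2  0.9  1.7] w 0.0196
shift [-0.0194  0.0004 -0.0031] turn [ 0.   -0.   -0.21]
```

```bash
python3 -m creep '[[-0.003,0,-0.0005,0,0,0,0.79],[-0.006,0,-0.001,0,0,0,0.79],[-0.009,0,-0.0015,0,0,0,0.79],[-0.012,0,-0.002,0,0,0,0.79],[-0.014,0,-0.0024,0,0,0,0.79],[-0.016,0,-0.0027,0,0,0,0.79],[-0.016,0,-0.0027,0,0,0,0.79]]'|sed -n '2p;4p'
python3 -c "
from h import *
import cv2
go(rd(-.0235,.003,.0234))
s=arm.snapshot('scene');m=cv2.inRange(cv2.cvtColor(s[180:285,245:370],cv2.COLOR_RGB2HSV),(100,120,50),(125,255,255))
n,_,st,ce=cv2.connectedComponentsWithStats(m);print([(st[i].tolist(),(ce[i]+[245,180]).round(1)) for i in range(1,n) if st[i,4]>20])"
```

```text
tool_pos: [0.5604, -0.0165, 0.023]
ft_force: [0.1, 0.8, 1.1]
t 11.87 pos [ 0.5604 -0.0165  0.023 ] h,y -0.0269 0.0026 F [0.1 0.8 1.1] w 0.0194
shift [-0.0034  0.0004 -0.0004] turn [-0.    0.01 -0.21]
[([76, 49, 14, 14, 107], array([327.2, 235.5]))]
```

Close to the stop. I'll creep on until force shows.

```bash
for i in 1 2; do python3 -m creep '[[-0.001,0,-0.0002,0,0,0,0.79],[-0.002,0,-0.0004,0,0,0,0.79],[-0.002,0,-0.0004,0,0,0,0.79]]'|sed -n '2p;4p'; done
```

```text
tool_pos: [0.5622, -0.0167, 0.0234]
ft_force: [0.1, -0.7, 0.3]
tool_pos: [0.5638, -0.0168, 0.0237]
ft_force: [-2.9, 0.7, 1.9]
```

```bash
for i in 1 2 3; do python3 -m creep '[[-0.0008,0,-0.0001,0,0,0,0.79],[-0.0008,0,-0.0001,0,0,0,0.79]]'|sed -n '2p;4p'; done; python3 -c "
from h import *
import cv2
go(rd(-.0235,.003,.0234))
s=arm.snapshot('scene');m=cv2.inRange(cv2.cvtColor(s[180:285,245:370],cv2.COLOR_RGB2HSV),(100,120,50),(125,255,255))
n,_,st,ce=cv2.connectedComponentsWithStats(m);print([(st[i].tolist(),(ce[i]+[245,180]).round(1)) for i in range(1,n) if st[i,4]>20])"
```

```text
tool_pos: [0.5638, -0.0169, 0.0236]
ft_force: [-10.8, 0.9, 4.8]
tool_pos: [0.5639, -0.0169, 0.0236]
ft_force: [-17.3, 1.8, 7.7]
tool_pos: [0.5639, -0.0169, 0.0236]
ft_force: [-23.1, 2.0, 11.0]
t 12.92 pos [ 0.5639 -0.0169  0.0236] h,y -0.0234 0.0026 F [-23.1   2.   11. ] w 0.0199
shift [0.0001 0.0004 0.0002] turn [-0.   -0.36 -0.2 ]
[([77, 49, 14, 13, 104], array([328.1, 235.1]))]
```

It is at the stop: the force is rising and h = -23.4 mm, as predicted. I'll retreat gently, rise, back away and check the catches.

```bash
python3 -m creep '[[0.002,0,0,0,0,0,0.79],[0.005,0,0.0005,0,0,0,0.79],[0.01,0,0.001,0,0,0,0.79],[0.016,0,0.001,0,0,0,0.79],[0.02,0,-0.02,0,0,0,0.79],[0.02,0,-0.05,0,0,0,1],[0.02,0,-0.08,0,0,0,1],[0.04,0,-0.1,0,0,0,1],[0.08,0,-0.11,0,0,0,1],[0.11,0,-0.11,0,0,0,1]]'|sed -n '2p;4p'
python3 -m creep '[[0.04,0,0,0,0,0,1],[0.07,0,0,0,0,0,1],[0.07,0,0,0,0,0,1]]'|sed -n '2p;4p'
python3 - <<'E'
from h import *
import cv2
go(rd(-.0235,.003,.0234))
t=arm.snapshot("top")[145:280,290:390];s=arm.snapshot("scene")[180:285,245:370]
h=cv2.cvtColor(s,cv2.COLOR_RGB2HSV);m=cv2.inRange(h,(100,120,50),(125,255,255));M=cv2.inRange(h,(3,120,80),(18,255,255))
for k in(m,M):
    n,_,st,ce=cv2.connectedComponentsWithStats(k);print([(st[i].tolist(),(ce[i]+[245,180]).round(1)) for i in range(1,n) if st[i,4]>4])
a=cv2.resize(t,None,fx=4,fy=4,interpolation=2);b=cv2.resize(s,None,fx=3.2,fy=3.2,interpolation=2)
c=np.zeros((540,800,3),np.uint8);c[:a.shape[0],:400]=a;c[:b.shape[0],400:]=b
cv2.imwrite("pics/p6.png",cv2.convertScaleAbs(c[:,:,::-1],alpha=1.4))
E
```

```text
tool_pos: [0.4561, -0.0048, 0.1363]
ft_force: [-0.8, -0.3, -0.4]
tool_pos: [0.3842, 0.0033, 0.1347]
ft_force: [-0.2, -0.5, -0.3]
t 14.05 pos [0.3842 0.0033 0.1347] h,y -0.2042 0.0033 F [-0.2 -0.5 -0.3] w 0.0002
shift [-0.1804  0.0003  0.1117] turn [ 0.01  0.15 -0.19]
[([22, 0, 13, 3, 30], array([273.1, 180.8])), ([75, 50, 14, 13, 102], array([326.5, 235.6]))]
[([41, 31, 5, 4, 10], array([288.1, 212.4])), ([47, 34, 5, 2, 7], array([293.9, 214.6])), ([62, 52, 10, 5, 18], array([310.9, 233.7]))]
```

View pics/p6.png

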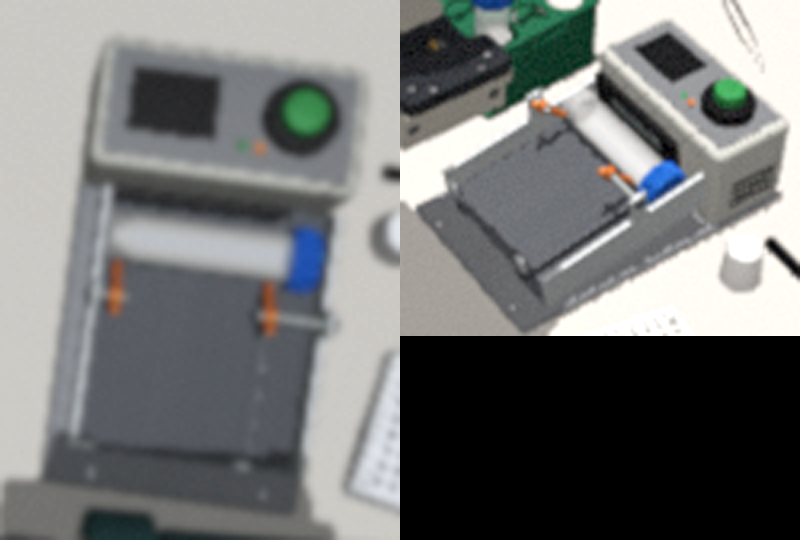

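p6 shows the tube resting at the top, held by both orange catches. In the scene view they are back at their rest pixels, (288,212)/(294,215) and (311,234). Next, the key.

```bash
python3 -c "
from h import *
go(np.array([.6443,-.066,.135]))"
```

```text
t 14.15 pos [0.3873 0.003  0.1346] h,y -0.2012 0.0033 F [-0.2 -0.1 -0.9] w 0.0008
shift [-0.2631 -0.0399  0.0004] turn [ 0.01  0.16 -0.2 ]
```

```bash
python3 -m creep '[[-0.04,-0.01,0,0,0,0,1],[-0.08,-0.02,0,0,0,0,1],[-0.12,-0.03,0,0,0,0,1],[-0.16,-0.04,0,0,0,0,1],[-0.2,-0.04,0,0,0,0,1],[-0.235,-0.04,0,0,0,0,1],[-0.257,-0.04,0,0,0,0,1],[-0.263,-0.04,0,0,0,0,1],[-0.263,-0.04,0,0,0,0,1],[-0.263,-0.04,0,0,0,0,1]]'|sed -n '2p;4p'
python3 -c "
from h import *
go(np.array([.6443,-.066,.075]))"
```

```text
tool_pos: [0.6442, -0.0662, 0.133]
ft_force: [-0.2, 0.1, 0.3]
t 14.98 pos [ 0.6442 -0.0662  0.133 ] h,y 0.0618 -0.0378 F [-0.2  0.1  0.3] w 0.0004
shift [-0.0001  0.0002  0.058 ] turn [ 0.   -0.09 -0.21]
```

```bash
python3 -m creep '[[0,0,0.02,0,0,0,1],[0,0,0.04,0,0,0,1],[0,0,0.052,0,0,0,1],[0,0,0.058,0,0,0,1],[0,0,0.06,0,0,0,1],[0,0,0.061,0,0,0,1],[0,0,0.061,0,0,0,1]]'|sed -n '2p;4p'
for i in 1 2 3; do python3 -m creep '[[0,0,0.001,0,0,0,1],[0,0,0.002,0,0,0,1],[0,0,0.002,0,0,0,1]]'|sed -n '2p;4p'; done
```

```text
tool_pos: [0.6446, -0.0662, 0.0741]
ft_force: [-1.6, 0.3, 2.0]
tool_pos: [0.6448, -0.0662, 0.0715]
ft_force: [-0.8, 0.0, 3.4]
tool_pos: [0.6449, -0.0663, 0.0702]
ft_force: [-2.2, -0.1, 10.0]
tool_pos: [0.6451, -0.0663, 0.0699]
ft_force: [-9.8, 1.8, 25.0]
```

```bash
for i in 1 2 3 4 5 6 7 8; do python3 -m creep '[[0,0,-0.0013,0,0,0,1],[0,0,-0.0013,0,0,0,1],[0,0,-0.0013,0,0,0,1]]'|sed -n '2p;4p'|tr '\n' ' '; python3 -c "
from rig import arm
import numpy as np
f=[]
for i in range(3): f.append(arm.get_obs()['ft_force'][2]);arm.snapshot('wrist')
print(np.mean(f).round(2))"; done
```

```text
tool_pos: [0.645, -0.0663, 0.0701] ft_force: [-4.8, 1.3, 15.0] 15.63
tool_pos: [0.6448, -0.0663, 0.0703] ft_force: [-0.8, 0.6, 8.5] 8.25
tool_pos: [0.6448, -0.0663, 0.0711] ft_force: [2.5, -1.5, 2.2] 3.13
tool_pos: [0.6444, -0.0662, 0.0722] ft_force: [1.8, -0.1, 2.2] 2.69
tool_pos: [0.6443, -0.0662, 0.0735] ft_force: [1.0, -0.7, 2.5] 2.81
tool_pos: [0.6443, -0.0662, 0.0748] ft_force: [0.3, 0.9, 1.5] 1.91
tool_pos: [0.6444, -0.0662, 0.0762] ft_force: [0.1, 0.6, 0.1] 0.54
tool_pos: [0.6444, -0.0662, 0.0774] ft_force: [-0.4, -0.4, -0.2] -0.05
```

The key made contact at 76.2 mm and hit a hard stop at 70.2 mm, which is the full 6 mm of travel. I'll retreat and do a last check.

```bash
python3 -m creep '[[0,0,-0.02,0,0,0,1],[0,0,-0.05,0,0,0,1],[0.03,0,-0.07,0,0,0,1],[0.07,0,-0.07,0,0,0,1],[0.11,0,-0.07,0,0,0,1],[0.15,0,-0.07,0,0,0,1],[0.19,0,-0.07,0,0,0,1],[0.23,0,-0.07,0,0,0,1],[0.25,0,-0.07,0,0,0,1],[0.25,0,-0.07,0,0,0,1]]'|sed -n '1,2p;4p'
python3 - <<'E'
from h import *
import cv2
s=arm.snapshot("scene")[180:285,245:370];h=cv2.cvtColor(s,cv2.COLOR_RGB2HSV)
for lo,hi in(((100,120,50),(125,255,255)),((3,120,80),(18,255,255)),((45,80,40),(85,255,255))):
    n,_,st,ce=cv2.connectedComponentsWithStats(cv2.inRange(h,lo,hi));print([(st[i,4],(ce[i]+[245,180]).round(1)) for i in range(1,n) if st[i,4]>4])
E
```

```text
time: 20.35
tool_pos: [0.3935, -0.038, 0.1481]
ft_force: [0.8, 0.7, 0.6]
[(np.int32(11), array([276.5, 180.7])), (np.int32(102), array([326.5, 235.6]))]
[(np.int32(18), array([310.9, 233.7]))]
[(np.int32(304), array([291.2, 187.8])), (np.int32(86), array([347.5, 209. ]))]
```

```bash
python3 -c "
from rig import arm
print(arm.job_done())"
```

```text
the job is handed in; nothing more can be done
None
```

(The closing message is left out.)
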